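Swing the lens blocker's head aside and hold up its lens, tilted, for inspection

ROBOT

A 6-joint arm with a two-finger parallel gripper is mounted at the origin on the work surface. World frame = base frame: x ahead of the robot, y to its left, z up, the work surface at z = 0. Lengths are in m, angles in rad, forces in N, time in s.
With the tool pointing down it reaches from about 0.4 to 0.825 m from the base axis. Payload 7 kg.
Tool frame: the origin (TCP) lies at the very end of the fingers, on their centre line; the grasp point (between the pads) lies 19 mm behind it; z points along the fingers, y is the direction in which the jaws open and shut (so a half turn about z gives the same grasp; the last joint's range is limited). The gripper opens to 88 mm and grips with 3 to 60 N. Pads are 19 mm wide; open, the fingers measure 130 mm over their backs; the gripper's body (78 mm by 193 mm) begins 47 mm behind the grasp point.
Start: joints at [-0.862, 0.359, 0.012, 0, -1.224, -0.288], TCP at [0.276, -0.616, 0.204] pointing down, gripper open.
Joint ranges: [-3.07, 3.07], [-1.43, 2.12], [-1.02, 1.25], [-3.03, 1.67], [-3.05, -0], [-3.03, 3.03]. Speed limits (rad/s): [2.39, 2.39, 3.01, 3.14, 3.14, 3.14].

INTERFACE

Orientations are given as [roll, pitch, yaw] about the fixed x, y, z axes, in that order (R = Rz(yaw) Ry(pitch) Rx(roll)).
In Python, from station import arm gives the robot as it stands.
- The arm moves only by the shell command python3 -m inch 'ROWS' [FORCE]. ROWS is text: rows parted by semicolons, each of 7 numbers parted by spaces: the closure, from 0 (fully open) to 1 (shut), then the shift along the tool's x, y, z each as a share of 300 mm, from -1 to 1, then the turn, a rotation vector about the tool's x, y, z each as a share of 60 degrees, from -1 to 1. In form: grip tx ty tz rx ry rz; .... A call has 1 to 12 rows; each row is the pose to reach, as a shift and turn from the pose commanded when the call began, along the tool's axes at that moment; what a row does not reach only later rows make up. A row lasts 1/10 s, in which the tool goes at most 50 mm and 8.59 degrees, less where a joint would pass 70% of its speed; a pose out of reach is approached as far as the arm can. A call with a number of a shift or a turn outside -1 to 1 is refused whole. A call with a gripper value outside its range is refused whole. The fingers move at their own pace and stop on an object; FORCE is the grip in N (left out, the last holds). Time passes only in rows, so rows that repeat a pose let the fingers close. It gives the time, the measured TCP pose, the force and the opening at its end, in the units of the state.
- arm.get_state(): the state, without advancing time (a new reading comes with each control period).
- arm.grab_frame(name): name is "scene" or "top"; returns a dict with "img" (480x640x3 uint8, red, green, blue), "range_z" (480x640 float32, m along the optical axis (not along the pixel's ray), 0 where there is no reading), "fx", "fy", "cx", "cy" (pixels), "extrinsics" (4x4, takes a point from world to camera coordinates). Camera axes: x right, y up, looking along -z (the intrinsics and any distortion apply to the point x, -y, -z); pixel columns grow to the right and rows downward; lengths in m; the calibration is good to about 2 mm. A picture is of the moment at which its call begins.
- arm.job_done(): hands the job in, once; it reports no verdict.
The state is a dict: "t": time; "q": joint angles; "qd": joint speeds; "joint_efforts": joint torques, N m; "eef_pos": TCP position; "ee_rot": TCP orientation; "force": force on the tool from outside, world axes, zero at the start; "moment": the same for the moment, N m; "width": finger opening in m.
Only numpy, scipy, OpenCV 4.12 (cv2) and the standard library are available. Lean on these libraries where they do the work, as an engineer would, in place of code of your own. Each camera call takes 0.05 s, during which the arm holds its last target.

TASK

Free the blocked lens from the lens blocker: lift the sprung index plunger by its knob, turn the pressing head all the way over to its other notch and let the plunger drop fully home there. Then take the lens carrier by its stud, draw it up out of the socket, lean it over to about 45 degrees (to any side) and keep it still, well above the machine with the lens at least 22 cm over the bench: the program finishes while the gripper is still holding it there, and the tray, the spray bottle and the spectacle case stay where they are.

Things in the scene. Friction and masses are not known exactly. Their poses are not given: they have to be found in the camera images.
- swing_axis (a point): Point on the blocker's vertical swing axis, at the height of the top face of the pressing head's arm (170 mm over the bench). Axes are those of the machine: z up; seen from the axis, the stage socket lies 130 mm along -y and the plunger's knob, before the head is turned, 75 mm along +y.
- press_head (a joint): Angle (rad) of the pressing head, a level cream arm 40 wide, 20 mm thick, on the column. Long end (150 mm from the axis): rubber pad, underside 136 mm over the bench; short end (98 mm): index plunger. Starts at 0: pad 8 mm above the carrier's stud. Turns anticlockwise seen from above to a stop at 1.22, the second notch; the plunger drops in from 1.17 on. Friction 0.06 N m.
- index_plunger (a joint): Lift (m) of the sprung index plunger: 0 fully home, stop at 0.022. A spring pushes it down, 5 N at home, 8.5 N when lifted 14 mm. Its pin stands in a notch 9 mm deep beside a raised steel arc on the index sector: lifted over 9 mm it frees the head; let go between the notches it rests on the arc at about 8.5 mm; over a notch it drops to 0.
- plunger_knob (a point): Centre of the plunger's knob, an upright black cylinder 24 mm across, 28 mm high, above the arm, 75 mm from the swing axis. At home the centre is 196 mm over the bench, the knob's underside 12 mm above the arm's top face. It goes up and down with the plunger and travels on a circle, and turns, with the head.
- socket_mouth (a point): Centre of the mouth of the stage socket, 75 mm over the bench: an upright round hole 18 mm across and 42 mm deep in an aluminium block 50 x 50 x 45 mm on the base plate.
- carrier_stud (a point): Centre of the lens carrier's grip stud: white upright cylinder 22 mm across, 40 mm high, on a round clear lens 64 mm across, 7 mm thick, on a grey collar 36 mm across, 6 mm high. z up along the axis. The stud's top is 20 mm above this point, the lens's upper face 20 mm below, the collar's underside (resting on the socket mouth) 33 mm below, the stem's foot 68 mm below.
- lens_centre (a point): Centre of the round lens on the carrier, 23.5 mm below the stud's centre along the carrier's axis. Same axes.
- lens_carrier: The whole loose lens carrier (stud, lens, collar, and below them a steel stem 16 mm across and 35 mm long that stands in the socket), 0.10 to 0.20 kg. Origin in the centre of the collar's underside, at the top of the stem; z up along the stem.
- blocker: Lens blocker, a cream machine fixed to the bench, with its head. Base plate 150 x 270 mm, 30 mm high; column 60 mm across; on it a metal index sector (a fan-shaped plate under the plunger's path, reaching 95 mm from the axis), top 138 mm over the bench. Origin on the swing axis at bench height; axes as the swing axis point's.
- job_tray: Bystander: open grey plastic job tray 160 x 110 x 35 mm beside the blocker; origin under its centre.
- spray: Bystander: white bottle 44 mm across and 110 mm high; origin under its centre.
- spec_case: Bystander: black spectacle case 65 x 160 x 40 mm beyond the blocker; origin under its centre.
Mind the look-alikes: they are no part of the job. What is shaped like the lens_carrier but orange is not meant.

How it is judged:
By the outcome, as a careful person would: the job done as asked, in the order asked, and still so for the second after the job is handed in, while the arm keeps its last pose, push and grip.
It also fails if it takes over 51 s, if anything falls off the work surface, if the arm or the gripper's body presses on something with over 40 N, if the wrist force passes 120 N, or if a joint passes its speed limit or range.

## Working session

There is one attempt and no reset: what is moved stays moved. The work goes in short steps, Python scripts to look and compute and a shell command to move; the robot and the scene stay as the last step left them, time stands still between calls to the robot, and variables do not carry over. Pictures are saved under pics/ and viewed, and the job is handed in when it is done.

```bash
ls; mkdir -p pics
python3 - <<'E'
from station import arm
import cv2,numpy as np
s=arm.get_state(); print({k:np.round(v,4).tolist() for k,v in s.items()})
for n in("scene","top"):
    f=arm.grab_frame(n); cv2.imwrite(f"pics/{n}0.png",f["img"][:,:,::-1]); np.savez(f"{n}0.npz",**f)
    print(n,f["fx"],f["fy"],f["cx"],f["cy"],np.round(f["extrinsics"],3).tolist(),[k for k in f])
E
```

```text
pics
{'t': 0.0, 'q': [-0.8619, 0.3594, 0.011, -0.0003, -1.2241, -0.2881], 'qd': [0.0004, -0.0005, -0.0008, -0.0001, 0.0001, -0.0005], 'joint_efforts': [-0.0002, -58.2713, 29.3056, 6.9976, 0.0066, -0.0002], 'eef_pos': [0.2755, -0.6156, 0.2029], 'ee_rot': [3.1399, -0.0002, -2.7209], 'force': [0.7591, -0.0022, -0.2486], 'moment': [-0.0284, 0.0127, -0.0076], 'width': 0.0877}
scene 489.2080673780711 489.2080673780711 314.89214544269055 232.6051775697746 [[0.757, 0.654, -0.012, -0.469], [-0.5, 0.589, 0.635, 0.184], [0.422, -0.474, 0.773, -1.255], [0.0, 0.0, 0.0, 1.0]] ['img', 'range_z', 'fx', 'fy', 'cx', 'cy', 'extrinsics']
top 464.5838224776597 464.5838224776597 323.68046272522497 236.47544650355042 [[0.029, -0.999, 0.026, -0.009], [0.988, 0.033, 0.149, -0.598], [-0.149, 0.022, 0.989, -1.044], [0.0, 0.0, 0.0, 1.0]] ['img', 'range_z', 'fx', 'fy', 'cx', 'cy', 'extrinsics']
```

View pics/scene0.png

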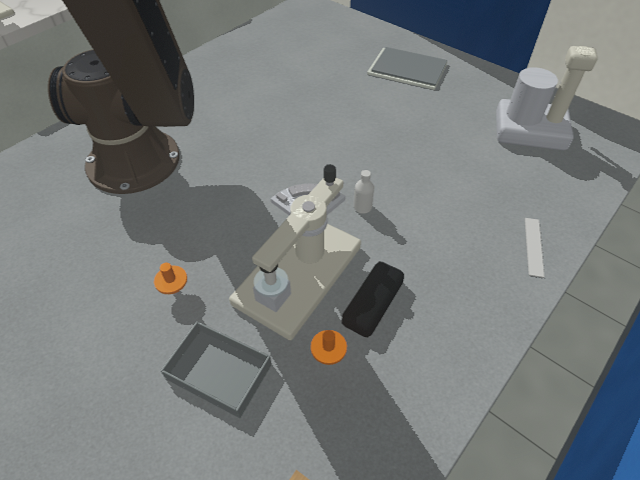

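View pics/top0.png

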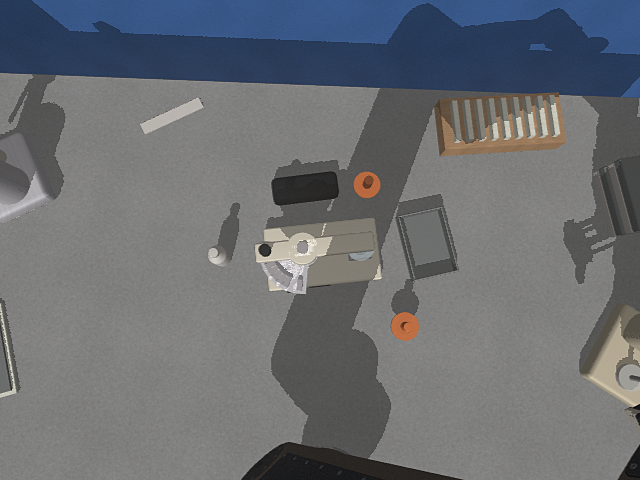

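The scene view shows the blocker in the middle: knob at (330,174), column top at (308,208) and stud under the pad at (268,272). In the top view the knob is at (264,250), the column at (303,247), and the lens edge at (361,254). Next I'll crop closer and measure.

```bash
cat > h.py <<'E'
import numpy as np
def world(f,u,v,z=None,height=None):
    E=np.array(f["extrinsics"]);R=E[:3,:3];t=E[:3,3]
    d=np.array([(u-f["cx"])/f["fx"],-(v-f["cy"])/f["fy"],-1.0])
    o=-R.T@t; dw=R.T@d
    if height is not None: k=(height-o[2])/dw[2]
    else: k=f["range_z"][int(round(v)),int(round(u))] if z is None else z
    return o+k*dw
def cloud(f):
    v,u=np.mgrid[0:480,0:640]; k=f["range_z"]
    E=np.array(f["extrinsics"]);R=E[:3,:3];t=E[:3,3]
    d=np.stack([(u-f["cx"])/f["fx"],-(v-f["cy"])/f["fy"],-np.ones_like(u,float)],-1)*k[...,None]
    return (d-t)@R
E
python3 - <<'E'
import numpy as np,cv2
from h import *
for n,(x0,y0,x1,y1) in dict(top=(240,190,400,310),scene=(220,150,380,350)).items():
    f=dict(np.load(n+"0.npz")); c=f["img"][y0:y1,x0:x1,::-1]
    s=5 if n=="top" else 3
    cv2.imwrite(f"pics/{n}c.png",cv2.resize(c,None,fx=s,fy=s,interpolation=cv2.INTER_CUBIC)[:600])
    P=cloud(f); 
    sub=P[y0:y1,x0:x1].reshape(-1,3); im=f["img"][y0:y1,x0:x1].reshape(-1,3)
    k=(f["range_z"][y0:y1,x0:x1].reshape(-1)>0)
    # arm top
    m=k&(abs(sub[:,2]-.170)<.004)
    print(n,"armtop",m.sum(),sub[m].mean(0),sub[m].min(0),sub[m].max(0))
    r=cv2.minAreaRect((sub[m][:,:2]*1000).astype(np.float32)); print(r)
    m=k&(abs(sub[:,2]-.210)<.005)&(im.max(1)<90)
    print("knob top",m.sum(),sub[m].mean(0),sub[m].min(0),sub[m].max(0))
    m=k&(sub[:,2]>.195); print("high",m.sum(),sub[m].mean(0),sub[m].max(0))
    m=k&(abs(sub[:,2]-.03)<.003)
    print("base",m.sum(),cv2.minAreaRect((sub[m][:,:2]*1000).astype(np.float32)))
E
```

```text
top armtop 2162 [0.55796162 0.0281939  0.16888417] [ 0.52039414 -0.09287834  0.1660018 ] [0.59187136 0.15350216 0.17394392]
((560.5302734375, 31.56743621826172), (66.0785903930664, 246.91998291015625), 13.484447479248047)
knob top 101 [0.54383762 0.13022991 0.20852271] [0.53258572 0.12010254 0.20545289] [0.55456508 0.14043327 0.21349134]
high 120 [0.54359582 0.13020818 0.20773731] [0.55456508 0.14238472 0.21349134]
base 2667 ((606.897216796875, -10.954483032226562), (235.80963134765625, 326.4463806152344), 7.40088415145874)
scene armtop 2311 [0.56250538 0.01927536 0.16987749] [ 0.52286134 -0.09434139  0.16603039] [0.59589768 0.15384877 0.173974  ]
((562.5890502929688, 30.18714141845703), (66.19331359863281, 246.54624938964844), 13.201526641845703)
knob top 93 [0.54725215 0.1295041  0.20948703] [0.53475314 0.11772112 0.20528567] [0.55713475 0.14215903 0.21437243]
high 154 [0.54760412 0.12778929 0.20625769] [0.5588088  0.14261592 0.21437243]
base 4629 ((569.0048828125, 22.619171142578125), (295.8317565917969, 372.34912109375), 39.672367095947266)
```

Run:
```python
import cv2
print(cv2.imread("pics/topc.png").shape,cv2.imread("pics/scenec.png").shape)
```

```text
(600, 800, 3) (600, 480, 3)
```

View pics/topc.png

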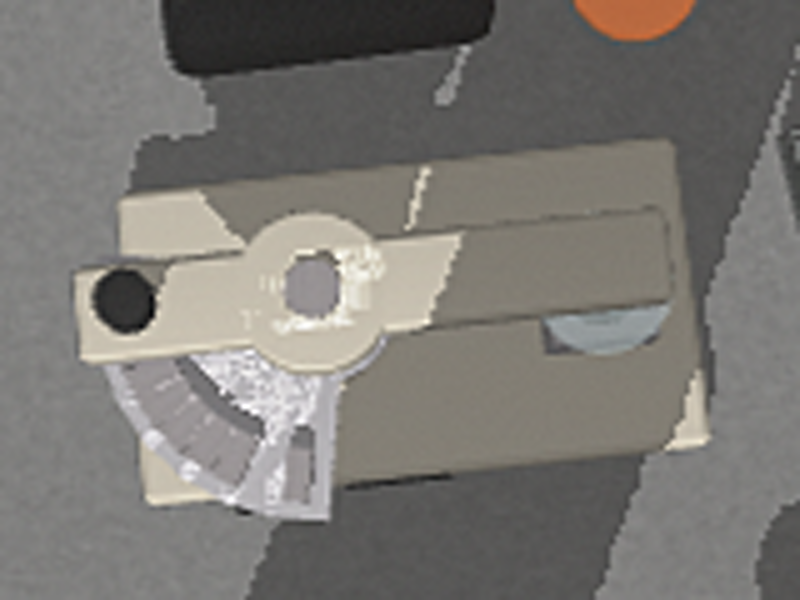

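View pics/scenec.png

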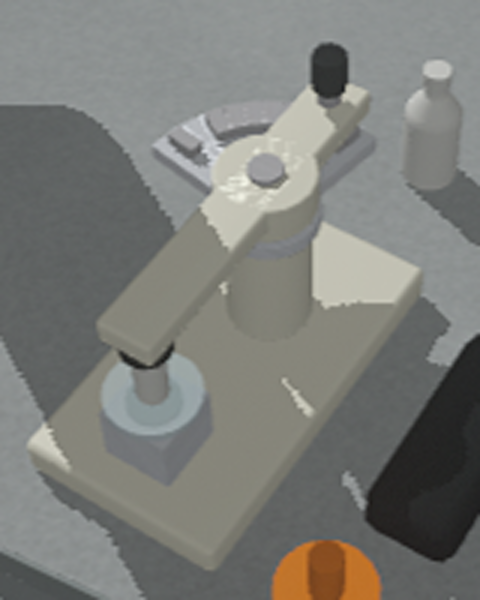

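Run:
```python
import numpy as np,cv2
from h import *
for n,(x0,y0,x1,y1) in dict(top=(240,190,400,310),scene=(220,150,380,350)).items():
    f=dict(np.load(n+"0.npz")); P=cloud(f)[y0:y1,x0:x1].reshape(-1,3)
    m=abs(P[:,2]-.170)<.004; Q=P[m]
    # long end and short end centerlines by y-bins
    c=[]
    for y in np.r_[np.arange(-.085,-.015,.005),np.arange(.1,.115,.005)]:
        b=Q[abs(Q[:,1]-y)<.003]
        if len(b)>5: c.append((y,b[:,0].min(),b[:,0].max()))
    c=np.array(c); mid=(c[:,1]+c[:,2])/2
    p=np.polyfit(c[:,0],mid,1); print(n,p,np.degrees(np.arctan(p[0])),np.round(c,4)[::3].tolist())
    H=Q[(abs(Q[:,1]-.058)<.045)]; 
    print(Q[:,1].min(),Q[:,1].max())
f=dict(np.load("top0.npz"))
for nm,u,v,h in [("hub",240+313/5,190+290/5,.17),("bolt",240+313/5,190+288/5,.175),("knob",240+126/5,190+299/5,.21),("endR0",240+662/5,190+207/5,.17),("endR1",240+670/5,190+304/5,.17),("endL0",240+76/5,190+270/5,.17),("endL1",240+81/5,190+361/5,.17),("B1",240+119/5,190+198/5,.03),("B2",240+670/5,190+139/5,.03),("B3",240+708/5,190+443/5,.03),("B4",240+145/5,190+503/5,.03)]:
    print(nm,np.round(world(f,u,v,height=h),4))
f=dict(np.load("scene0.npz"))
for nm,u,v,h in [("hub",220+267/3,150+170/3,.17),("knobtop",220+329/3,150+53/3,.21),("studmid front",220+151/3,150+383/3,.108),("lens",220+155/3,150+392/3,.088),("B1",220+210/3,150+560/3,.03),("B2",220+30/3,150+448/3,.03),("B3",220+420/3,150+270/3,.03)]:
    print(nm,np.round(world(f,u,v,height=h),4))
```

```text
top [-0.13700482  0.56208021] -7.801229528936884 [[-0.085, 0.556, 0.5919], [-0.07, 0.5516, 0.5912], [-0.055, 0.551, 0.589], [-0.04, 0.5486, 0.5863], [-0.025, 0.5459, 0.586], [0.1, 0.5294, 0.5671]]
-0.0928783420151967 0.15350216217312818
scene [-0.13880487  0.56380082] -7.9024400883953465 [[-0.085, 0.5561, 0.5959], [-0.07, 0.5535, 0.5934], [-0.055, 0.5524, 0.5921], [-0.04, 0.5494, 0.589], [-0.025, 0.5488, 0.5867], [0.1, 0.5308, 0.5695]]
-0.09434138931582953 0.1538487677875187
hub [0.5535 0.0552 0.17  ]
bolt [0.5537 0.0551 0.175 ]
knob [0.5425 0.1277 0.21  ]
endR0 [ 0.593  -0.0886  0.17  ]
endR1 [ 0.5524 -0.0925  0.17  ]
endL0 [0.5586 0.1529 0.17  ]
endL1 [0.5211 0.1489 0.17  ]
B1 [0.6119 0.1519 0.03  ]
B2 [ 0.6494 -0.11    0.03  ]
B3 [ 0.5045 -0.1298  0.03  ]
B4 [0.4685 0.1329 0.03  ]
hub [0.5569 0.0589 0.17  ]
knobtop [0.5457 0.1323 0.21  ]
studmid front [ 0.5801 -0.0762  0.108 ]
lens [ 0.576  -0.0708  0.088 ]
B1 [ 0.6572 -0.1129  0.03  ]
B2 [ 0.5138 -0.1299  0.03  ]
B3 [0.6167 0.1512 0.03  ]
```

```bash
cat >> h.py <<'E'
from scipy.spatial.transform import Rotation as Ro
def plan(arm,pos,jaw_deg=None,R=None):
    """shares for target TCP pos and jaw angle (tool straight down)"""
    s=arm.get_state(); R0=Ro.from_euler("xyz",s["ee_rot"]); p0=np.array(s["eef_pos"])
    if R is None:
        R=R0 if jaw_deg is None else Ro.from_euler("xyz",[np.pi,0,np.radians(jaw_deg+90)])
    sh=R0.inv().apply(np.array(pos)-p0)/.3
    rv=(R0.inv()*R).as_rotvec()/np.radians(60)
    print("shift",np.round(sh,4),"turn",np.round(rv,4)); return sh,rv
def st(arm):
    s=arm.get_state(); print("t%.2f"%s["t"],"p",np.round(s["eef_pos"],4),"rpy",np.round(s["ee_rot"],3),"F",np.round(s["force"],1),"M",np.round(s["moment"],2),"w%.4f"%s["width"],"q",np.round(s["q"],2))
E
python3 - <<'E'
from h import *
from station import arm
f=dict(np.load("top0.npz")); P=cloud(f).reshape(-1,3)
m=np.hypot(P[:,0]-.555,P[:,1]-.057)<.04; print("hub max",np.percentile(P[m][:,2],[50,95,100]))
plan(arm,(.545,.1305,.24),117.8)
E
```

```text
hub max [0.168278   0.17284313 0.17770253]
shift [-1.8358  1.9038 -0.1207] turn [ 0.0015 -0.0001 -0.0616]
```

```bash
python3 -m inch '0.5 0 0 -0.25 0 0 -0.06; 0.5 0 0 -0.25 0 0 -0.06; 0.5 -0.95 0.98 -0.25 0 0 -0.06; 0.5 -0.95 0.98 -0.25 0 0 -0.06; 0.5 -0.95 0.98 -0.25 0 0 -0.06; 0.5 -0.95 0.98 -0.25 0 0 -0.06; 0.5 -0.95 0.98 -0.25 0 0 -0.06; 0.5 -0.95 0.98 -0.25 0 0 -0.06; 0.5 -0.95 0.98 -0.25 0 0 -0.06; 0.5 -0.95 0.98 -0.25 0 0 -0.06; 0.5 -0.95 0.98 -0.25 0 0 -0.06; 0.5 -0.95 0.98 -0.25 0 0 -0.06'; python3 -c "
from h import *
from station import arm
st(arm);plan(arm,(.545,.1305,.25),117.8)"
```

```text
t: 1.3
eef_pos: [0.4162, -0.2297, 0.2789]
ee_rot: [3.142, 0.0, -2.654]
force: [-0.4, -1.1, -1.2]
width: 0.0439
t1.30 p [ 0.4162 -0.2297  0.2789] rpy [ 3.142  0.    -2.654] F [-0.4 -1.1 -1.2] M [-0.06  0.07 -0.03] w0.0439 q [-0.09 -0.02 -0.28 -0.   -1.31 -0.99]
shift [-0.9415  0.8601  0.0967] turn [0.     0.0003 0.0019]
```

```bash
python3 -m inch '0.5 -0.94 0.86 0 0 0 0; 0.5 -0.94 0.86 0 0 0 0; 0.5 -0.94 0.86 0 0 0 0; 0.5 -0.94 0.86 0 0 0 0; 0.5 -0.94 0.86 0 0 0 0; 0.5 -0.94 0.86 0 0 0 0; 0.5 -0.94 0.86 0 0 0 0; 0.5 -0.94 0.86 0 0 0 0; 0.5 -0.94 0.86 0.09 0 0 0; 0.5 -0.94 0.86 0.09 0 0 0; 0.5 -0.94 0.86 0.09 0 0 0'; python3 -c "
from h import *
import cv2
from station import arm
st(arm);plan(arm,(.545,.1305,.184),117.8)
for n,c in (('scene',(250,100,410,220)),('top',(200,190,360,310))):
    f=arm.grab_frame(n); cv2.imwrite('pics/%s1.png'%n,cv2.resize(f['img'][c[1]:c[3],c[0]:c[2],::-1],None,fx=5,fy=5,interpolation=cv2.INTER_CUBIC))"
```

```text
t: 2.4
eef_pos: [0.5454, 0.1267, 0.2516]
ee_rot: [-3.141, -0.002, -2.659]
force: [0.1, -0.5, 0.1]
width: 0.044
t2.40 p [0.5454 0.1267 0.2516] rpy [-3.141e+00 -2.000e-03 -2.659e+00] F [ 0.1 -0.5  0.1] M [-0.05 -0.01  0.  ] w0.0440 q [ 0.58  0.14 -0.17  0.   -1.26 -1.67]
shift [-0.0051  0.0119  0.2252] turn [-0.0006 -0.0021 -0.0026]
```

View pics/scene1.png

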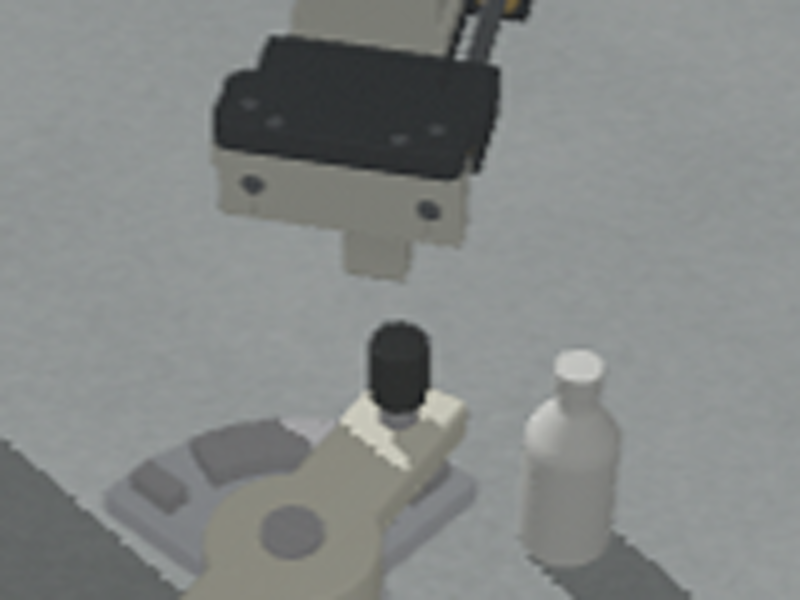

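The fingers stand straight above the knob (crop: fingers at (378,255), knob top at (400,335)). Now I'll descend and grip.

```bash
python3 -m inch '0.5 0 0 0.1 0 0 0; 0.5 0 0 0.18 0 0 0; 0.5 0 0 0.22 0 0 0; 0.5 0 0 0.22 0 0 0; 0.5 0 0 0.22 0 0 0'; python3 -c "
from h import *
from station import arm
st(arm);plan(arm,(.545,.1305,.184),117.8)"
```

```text
t: 3.0
eef_pos: [0.5463, 0.128, 0.1873]
ee_rot: [-3.141, 0.002, -2.658]
force: [-0.3, -0.1, 0.6]
width: 0.0438
t3.00 p [0.5463 0.128  0.1873] rpy [-3.141e+00  2.000e-03 -2.658e+00] F [-0.3 -0.1  0.6] M [-0.03  0.   -0.02] w0.0438 q [ 0.58  0.18 -0.27  0.   -1.12 -1.67]
shift [-0.0001  0.0092  0.011 ] turn [-0.0005  0.0016 -0.0017]
```

```bash
python3 -m inch '0.5 0 0.009 0.01 0 0 0; 0.6 0 0.009 0.01 0 0 0; 0.8 0 0.009 0.01 0 0 0; 0.8 0 0.009 0.01 0 0 0; 0.8 0 0.009 0.01 0 0 0; 0.8 0 0.009 0.01 0 0 0' 25; python3 -c "
from h import *
from station import arm
st(arm)"
```

```text
t: 3.6
eef_pos: [0.5444, 0.1306, 0.1832]
ee_rot: [-3.141, 0.0, -2.658]
force: [-0.2, -0.1, 1.9]
width: 0.0226
t3.60 p [0.5444 0.1306 0.1832] rpy [-3.141  0.    -2.658] F [-0.2 -0.1  1.9] M [-0.22  0.06 -0.03] w0.0226 q [ 0.59  0.18 -0.28  0.   -1.11 -1.67]
```

```bash
python3 -m inch '0.8 0 0 -0.02 0 0 0; 0.8 0 0 -0.044 0 0 0; 0.8 0 0 -0.044 0 0 0;0.8 0 0 -0.044 0 0 0'; python3 -c "
from h import *
import cv2
from station import arm
st(arm)
for n,c in (('scene',(250,100,410,220)),('top',(200,190,360,310))):
    f=arm.grab_frame(n); cv2.imwrite('pics/%s2.png'%n,cv2.resize(f['img'][c[1]:c[3],c[0]:c[2],::-1],None,fx=5,fy=5,interpolation=cv2.INTER_CUBIC))"
```

```text
t: 4.0
eef_pos: [0.5438, 0.1304, 0.1955]
ee_rot: [3.141, -0.001, -2.658]
force: [0.8, -2.0, -8.6]
width: 0.0222
t4.00 p [0.5438 0.1304 0.1955] rpy [ 3.141e+00 -1.000e-03 -2.658e+00] F [ 0.8 -2.  -8.6] M [-0.42 -0.6   0.1 ] w0.0222 q [ 0.59  0.18 -0.26 -0.   -1.14 -1.67]
```

View pics/scene2.png

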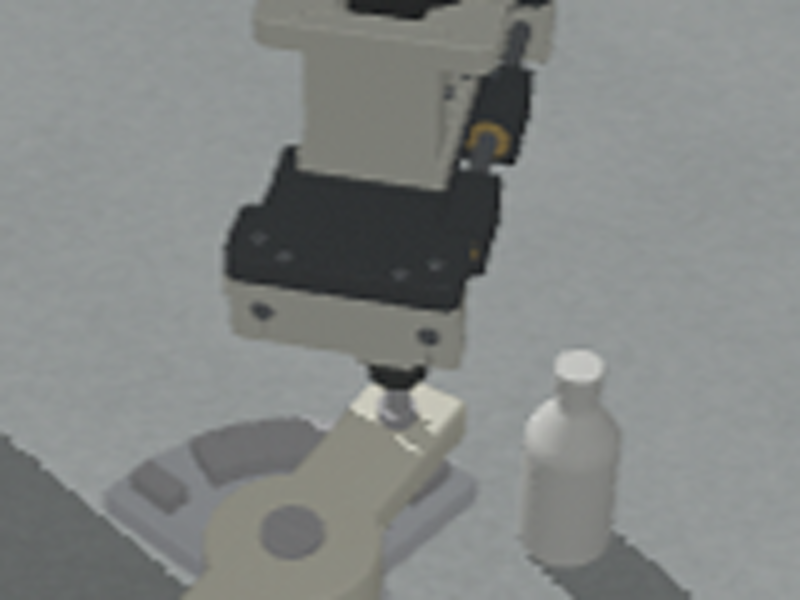

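```bash
cat > arc.py <<'E'
from h import *
from station import arm
import sys
def arc(a,degs):
    s=arm.get_state(); R0=Ro.from_euler("xyz",s["ee_rot"]); p0=np.array(s["eef_pos"]); c=np.array([*a,p0[2]])
    for d in degs:
        R=Ro.from_rotvec([0,0,np.radians(d)]); sh=R0.inv().apply(c+R.apply(p0-c)-p0)/.3
        print("%5.1f"%d,np.round(sh,3),"rz %.3f"%(-d/60))
arc((float(sys.argv[1]),float(sys.argv[2])),[float(x) for x in sys.argv[3:]])
E
python3 arc.py .5552 .0562 3 6 9 12 15 18 21 24 27 30
```

```text
3.0 [0.013 0.004 0.   ] rz -0.050
  6.0 [0.025 0.007 0.   ] rz -0.100
  9.0 [0.038 0.01  0.   ] rz -0.150
 12.0 [0.051 0.012 0.   ] rz -0.200
 15.0 [0.064 0.013 0.   ] rz -0.250
 18.0 [0.077 0.014 0.   ] rz -0.300
 21.0 [0.09  0.013 0.   ] rz -0.350
 24.0 [0.103 0.013 0.   ] rz -0.400
 27.0 [0.116 0.011 0.   ] rz -0.450
 30.0 [0.129 0.009 0.   ] rz -0.500
```

```bash
python3 -m inch '0.8 0 0 -0.004 0 0 0; 0.8 0.013 0.004 -0.004 0 0 -0.05; 0.8 0.025 0.007 -0.004 0 0 -0.1; 0.8 0.038 0.01 -0.004 0 0 -0.15; 0.8 0.051 0.012 -0.004 0 0 -0.2; 0.8 0.064 0.013 -0.004 0 0 -0.25; 0.8 0.064 0.013 -0.004 0 0 -0.25'; python3 -c "
from h import *
import cv2
from station import arm
st(arm)
for n,c in (('scene',(220,100,380,220)),('top',(200,190,360,310))):
    f=arm.grab_frame(n); cv2.imwrite('pics/%s3.png'%n,cv2.resize(f['img'][c[1]:c[3],c[0]:c[2],::-1],None,fx=5,fy=5,interpolation=cv2.INTER_CUBIC))
"; python3 arc.py .5552 .0562 3 6 9 12 15 18 21 24 27 30
```

```text
t: 4.8
eef_pos: [0.5248, 0.125, 0.1972]
ee_rot: [3.141, -0.0, -2.395]
force: [0.7, -0.1, -8.0]
width: 0.0221
t4.80 p [0.5248 0.125  0.1972] rpy [ 3.141 -0.    -2.395] F [ 0.7 -0.1 -8. ] M [-0.3  -0.29  0.09] w0.0221 q [ 0.6   0.14 -0.3  -0.   -1.13 -1.42]
  3.0 [0.013 0.004 0.   ] rz -0.050
  6.0 [0.025 0.007 0.   ] rz -0.100
  9.0 [0.038 0.01  0.   ] rz -0.150
 12.0 [0.051 0.012 0.   ] rz -0.200
 15.0 [0.064 0.013 0.   ] rz -0.250
 18.0 [0.077 0.014 0.   ] rz -0.300
 21.0 [0.09  0.013 0.   ] rz -0.350
 24.0 [0.103 0.013 0.   ] rz -0.400
 27.0 [0.117 0.011 0.   ] rz -0.450
 30.0 [0.129 0.009 0.   ] rz -0.500
```

View pics/scene3.png

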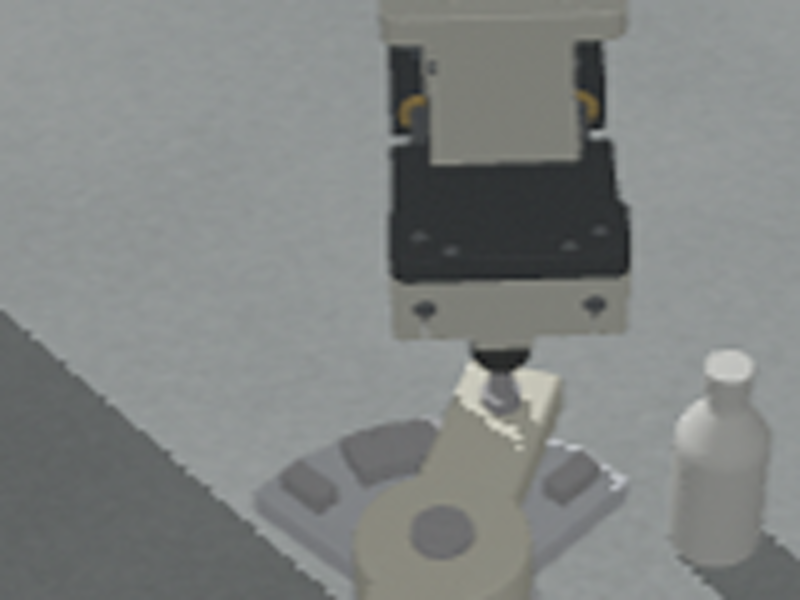

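View pics/top3.png

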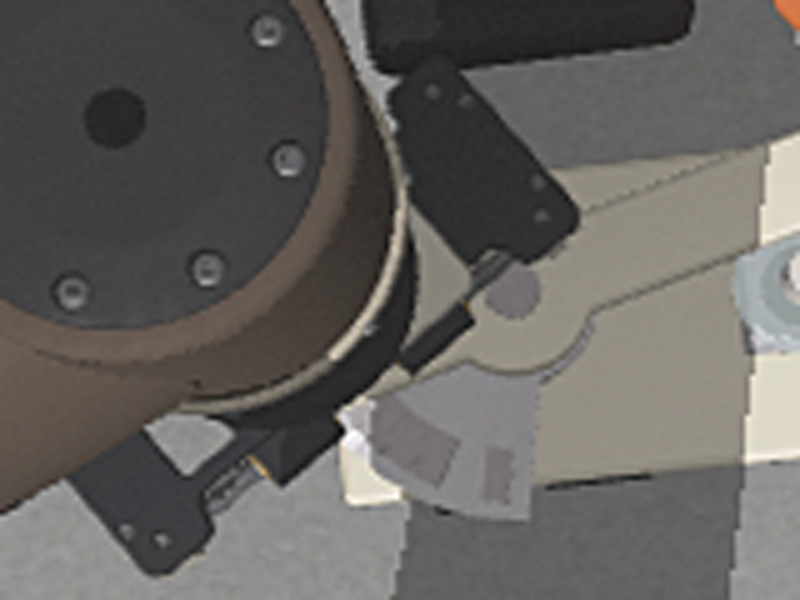

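The head is turning with the knob (arm rotated about 15°, side forces under 1 N). I'll keep going.

```bash
python3 -m inch '0.8 0.013 0.004 0 0 0 -0.05; 0.8 0.025 0.007 0 0 0 -0.1; 0.8 0.038 0.01 0 0 0 -0.15; 0.8 0.051 0.012 0 0 0 -0.2; 0.8 0.064 0.013 0 0 0 -0.25; 0.8 0.077 0.014 0 0 0 -0.3; 0.8 0.09 0.013 0 0 0 -0.35; 0.8 0.103 0.013 0 0 0 -0.4; 0.8 0.117 0.011 0 0 0 -0.45; 0.8 0.129 0.009 0 0 0 -0.5; 0.8 0.129 0.009 0 0 0 -0.5'; python3 -c "
from h import *
from station import arm
st(arm)
"; python3 arc.py .5552 .0562 3 6 9 12 15 18 21 24 25
```

```text
t: 6.0
eef_pos: [0.4946, 0.101, 0.1971]
ee_rot: [3.141, 0.0, -1.873]
force: [-1.4, 0.5, -9.1]
width: 0.022
t6.00 p [0.4946 0.101  0.1971] rpy [ 3.141  0.    -1.873] F [-1.4  0.5 -9.1] M [0.55 0.57 0.07] w0.0220 q [ 0.59  0.08 -0.36 -0.   -1.12 -0.89]
  3.0 [0.013 0.004 0.   ] rz -0.050
  6.0 [0.025 0.007 0.   ] rz -0.100
  9.0 [0.038 0.01  0.   ] rz -0.150
 12.0 [0.051 0.012 0.   ] rz -0.200
 15.0 [0.064 0.013 0.   ] rz -0.250
 18.0 [ 0.077  0.014 -0.   ] rz -0.300
 21.0 [ 0.09   0.014 -0.   ] rz -0.350
 24.0 [ 0.104  0.013 -0.   ] rz -0.400
 25.0 [ 0.108  0.013 -0.   ] rz -0.417
```

```bash
python3 -m inch '0.8 0.013 0.004 0 0 0 -0.05; 0.8 0.025 0.007 0 0 0 -0.1; 0.8 0.038 0.01 0 0 0 -0.15; 0.8 0.051 0.012 0 0 0 -0.2; 0.8 0.064 0.013 0 0 0 -0.25; 0.8 0.077 0.014 0 0 0 -0.3; 0.8 0.09 0.014 0 0 0 -0.35; 0.8 0.104 0.013 0 0 0 -0.4; 0.8 0.104 0.013 0 0 0 -0.4; 0.8 0.104 0.013 0 0 0 -0.4'; python3 -c "
from h import *
import cv2
from station import arm
st(arm)
for n,c in (('scene',(220,100,380,220)),('top',(200,170,360,290))):
    f=arm.grab_frame(n); cv2.imwrite('pics/%s4.png'%n,cv2.resize(f['img'][c[1]:c[3],c[0]:c[2],::-1],None,fx=5,fy=5,interpolation=cv2.INTER_CUBIC)); np.savez(n+'4.npz',**f)
"; python3 arc.py .5552 .0562 1 2
```

```text
t: 7.0
eef_pos: [0.4816, 0.0723, 0.197]
ee_rot: [3.14, 0.0, -1.457]
force: [-3.7, 1.8, -8.3]
width: 0.0219
t7.00 p [0.4816 0.0723 0.197 ] rpy [ 3.14   0.    -1.457] F [-3.7  1.8 -8.3] M [0.5  1.26 0.12] w0.0219 q [ 0.55  0.05 -0.4  -0.   -1.12 -0.44]
  1.0 [0.004 0.001 0.   ] rz -0.017
  2.0 [0.008 0.003 0.   ] rz -0.033
```

View pics/scene4.png

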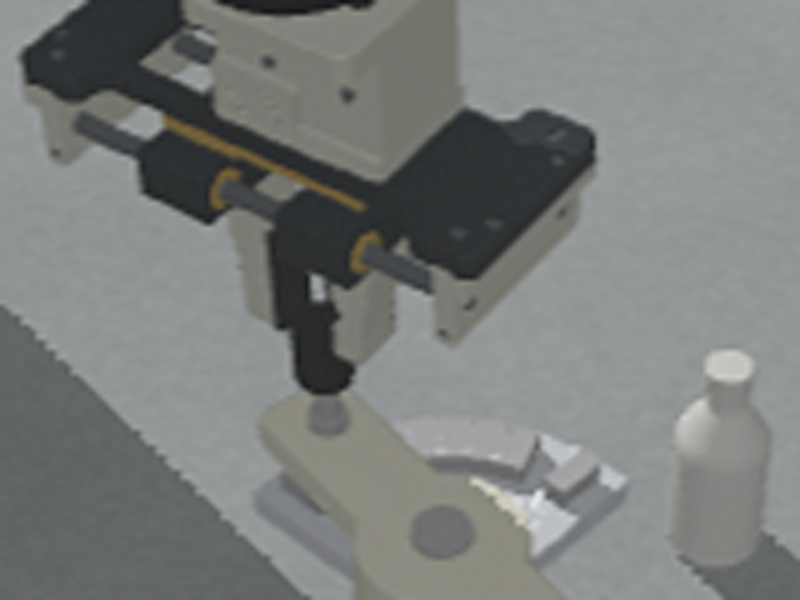

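View pics/top4.png

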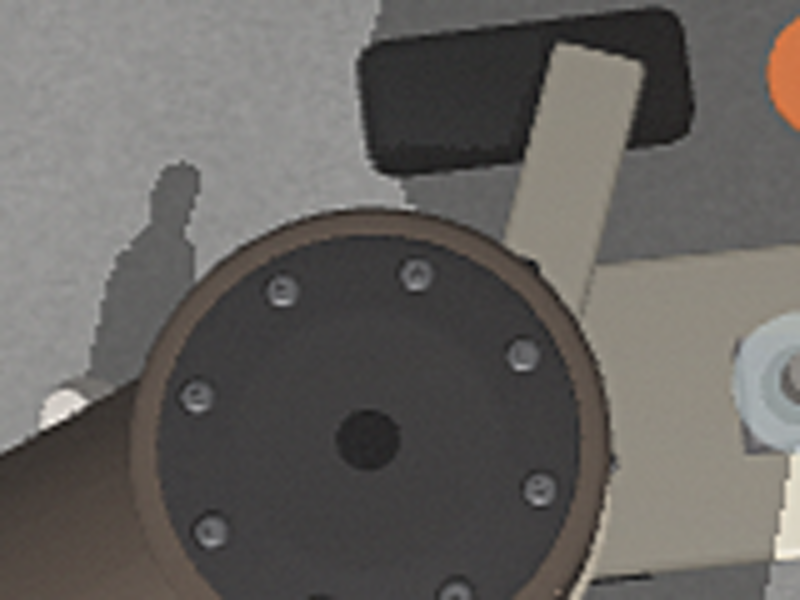

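```bash
cat > ang.py <<'E'
from h import *
def ang(f):
    P=cloud(f).reshape(-1,3); m=(abs(P[:,2]-.170)<.004)&(P[:,0]>.605)&(P[:,0]<.72)&(abs(P[:,1]-.02)<.1); Q=P[m]
    c=[]
    for x in np.arange(.61,.675,.005):
        b=Q[abs(Q[:,0]-x)<.003]
        if len(b)>8: c.append((x,(b[:,1].min()+b[:,1].max())/2))
    c=np.array(c); p=np.polyfit(c[:,0],c[:,1],1); d=np.degrees(np.arctan(p[0]))
    print("dir",d,"head rad",np.radians(d+90-7.8),"line y at axis x",np.polyval(p,.5552))
E
python3 -c "
from ang import *
for n in('top','scene'): ang(dict(np.load(n+'4.npz')))"
```

```text
dir -11.350138101067914 head rad 1.236563364719647 line y at axis x 0.05439118055706009
dir -12.922941344018707 head rad 1.2091127696441113 line y at axis x 0.05654550779841597
```

```bash
python3 -m inch '0.8 0.004 0.001 0 0 0 -0.017; 0.8 0.004 0.001 0.012 0 0 -0.017; 0.8 0.004 0.001 0.024 0 0 -0.017; 0.8 0.004 0.001 0.036 0 0 -0.017; 0.8 0.004 0.001 0.045 0 0 -0.017; 0.8 0.004 0.001 0.045 0 0 -0.017; 0.8 0.004 0.001 0.045 0 0 -0.017'; python3 -c "
from h import *
from station import arm
st(arm)
"
```

```text
t: 7.8
eef_pos: [0.4816, 0.0718, 0.1838]
ee_rot: [3.141, 0.001, -1.436]
force: [-5.2, 5.9, -5.1]
width: 0.022
t7.80 p [0.4816 0.0718 0.1838] rpy [ 3.141e+00  1.000e-03 -1.436e+00] F [-5.2  5.9 -5.1] M [2.02 2.5  0.04] w0.0220 q [ 0.55  0.06 -0.42 -0.   -1.09 -0.42]
```

```bash
python3 -m inch '0.7 0 0 0 0 0 0; 0.5 0 0 0 0 0 0; 0.5 0 0 0 0 0 0; 0.5 0 0 0 0 0 0; 0.5 0 0 -0.1 0 0 0; 0.5 0 0 -0.2 0 0 0; 0.5 0 0 -0.3 0 0 0; 0.5 0 0 -0.3 0 0 0'; python3 -c "
from h import *
from station import arm
st(arm)
import cv2
from ang import *
for n,c in (('scene',(220,100,380,220)),('top',(200,170,360,290))):
    f=arm.grab_frame(n); cv2.imwrite('pics/%s5.png'%n,cv2.resize(f['img'][c[1]:c[3],c[0]:c[2],::-1],None,fx=5,fy=5,interpolation=cv2.INTER_CUBIC)); np.savez(n+'5.npz',**f); ang(f)
    P=cloud(f); m=(np.hypot(P[...,0]-.482,P[...,1]-.073)<.02)&(P[...,2]>.185)&(P[...,2]<.225)&(f['img'].max(2)<90); Q=P[m]
    print(m.sum(),np.percentile(Q[:,2],[50,80,95]) if len(Q) else 0, Q[Q[:,2]>.203].mean(0))
"
```

```text
t: 8.6
eef_pos: [0.4847, 0.0715, 0.2786]
ee_rot: [-3.133, 0.001, -1.436]
force: [1.5, 0.5, -0.5]
width: 0.0437
t8.60 p [0.4847 0.0715 0.2786] rpy [-3.133e+00  1.000e-03 -1.436e+00] F [ 1.5  0.5 -0.5] M [ 0.06  0.04 -0.  ] w0.0437 q [ 0.55 -0.   -0.27  0.   -1.3  -0.42]
dir -11.857575355146931 head rad 1.227706913888689 line y at axis x 0.055143354477934156
186 [0.20591899 0.20971802 0.21074725] [0.48442354 0.07119672 0.20852456]
dir 3.3396814213731982 head rad 1.4929490819099853 line y at axis x 0.027104958834481878
0 0 [nan nan nan]<string>:10: RuntimeWarning: Mean of empty slice.
  ret = um.true_divide(
```

View pics/scene5.png

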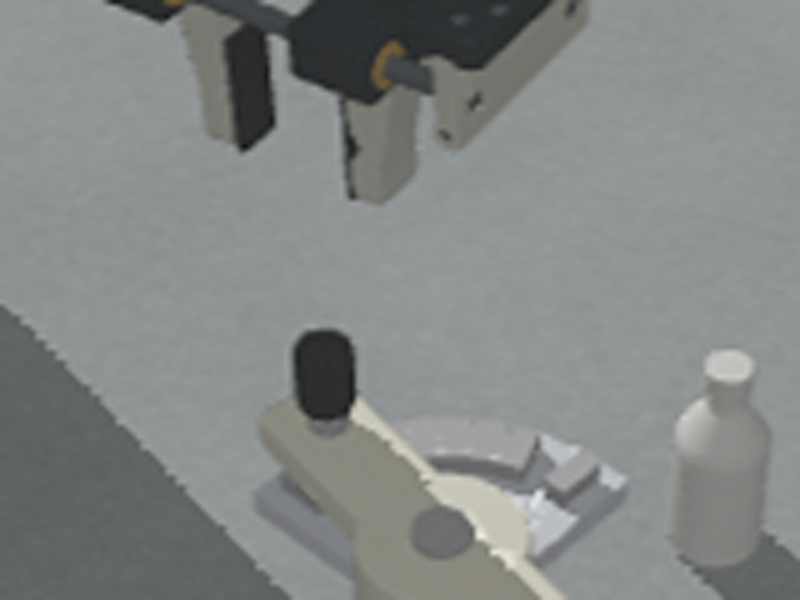

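The knob is back down: its top is at 0.210 m, the same as at the start, and the shaft gap is short at (325,425). The head reads about 1.22. Next, the stud.

```bash
python3 -c "
from h import *
import cv2
for n,c in (('scene',(220,230,320,305)),('top',(320,205,420,280))):
    f=dict(np.load(n+'5.npz')); cv2.imwrite('pics/%s6.png'%n,cv2.resize(f['img'][c[1]:c[3],c[0]:c[2],::-1],None,fx=8,fy=8,interpolation=cv2.INTER_CUBIC))
    P=cloud(f); m=(np.hypot(P[...,0]-.573,P[...,1]+.073)<.04)&(abs(P[...,2]-.128)<.005); print(n,m.sum(),P[m].mean(0),P[m].min(0),P[m].max(0))
"
```

```text
scene 110 [ 0.5740869  -0.07278462  0.12764022] [ 0.56300873 -0.08268639  0.12300369] [ 0.58392955 -0.06133948  0.1310599 ]
top 78 [ 0.57232288 -0.07158184  0.12703083] [ 0.56280868 -0.0807562   0.12323693] [ 0.58321797 -0.06113833  0.13135971]
```

View pics/scene6.png

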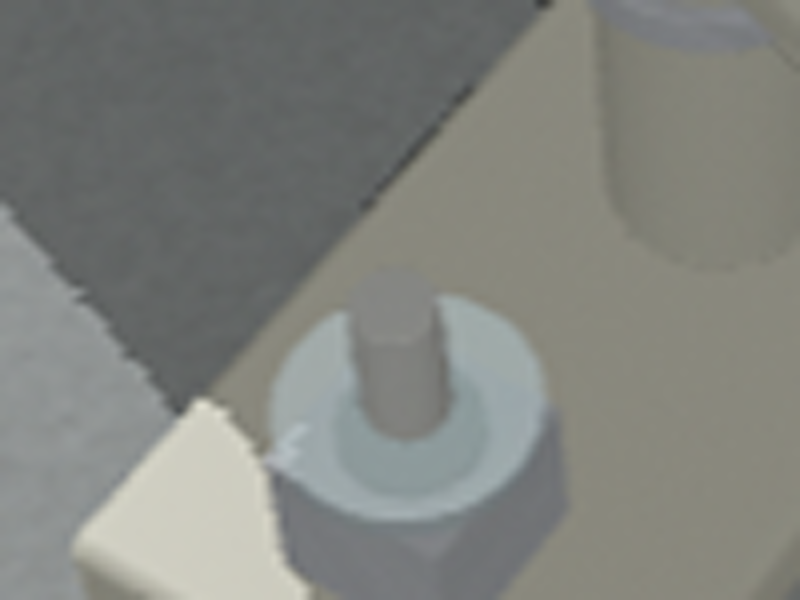

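View pics/top6.png

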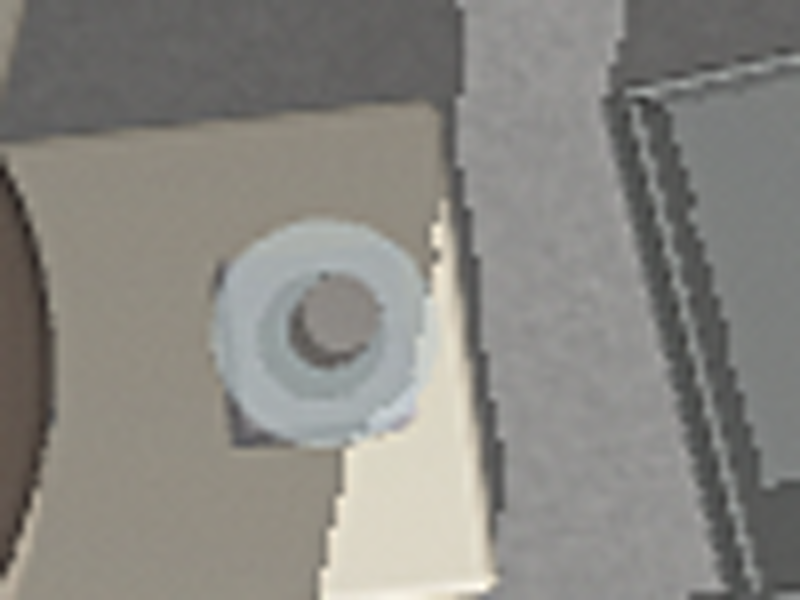

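The stud is clear and upright, with its top at (395,305) in the scene crop and (340,312) in the top crop. Both cameras put it near (0.573, -0.072). I'll move over it.

```bash
python3 -c "
from h import *
from station import arm
plan(arm,(.573,-.0723,.25),-172.2)"
```

```text
shift [ 0.5145 -0.2343  0.0823] turn [-0.0023  0.0007 -0.0013]
```

```bash
python3 -m inch '0.5 0.514 -0.234 0 0 0 0; 0.5 0.514 -0.234 0 0 0 0; 0.5 0.514 -0.234 0 0 0 0; 0.5 0.514 -0.234 0 0 0 0; 0.5 0.514 -0.234 0.3 0 0 0; 0.5 0.514 -0.234 0.3 0 0 0; 0.5 0.514 -0.234 0.4 0 0 0; 0.5 0.514 -0.234 0.4 0 0 0; 0.5 0.514 -0.234 0.4 0 0 0'; python3 -c "
from h import *
import cv2
from station import arm
st(arm)
plan(arm,(.573,-.0723,.094),-172.2)
for n,c in (('scene',(200,180,360,300)),):
    f=arm.grab_frame(n); cv2.imwrite('pics/%s7.png'%n,cv2.resize(f['img'][c[1]:c[3],c[0]:c[2],::-1],None,fx=5,fy=5,interpolation=cv2.INTER_CUBIC))
"
```

```text
t: 9.6
eef_pos: [0.5723, -0.0727, 0.1537]
ee_rot: [3.14, -0.001, -1.436]
force: [0.2, -0.4, 0.4]
width: 0.0435
t9.60 p [ 0.5723 -0.0727  0.1537] rpy [ 3.140e+00 -1.000e-03 -1.436e+00] F [ 0.2 -0.4  0.4] M [-0.    0.03  0.01] w0.0435 q [ 0.21  0.24 -0.28  0.   -1.06 -0.08]
shift [-0.0011 -0.0029  0.1991] turn [ 0.0014 -0.0008 -0.0008]
```

View pics/scene7.png

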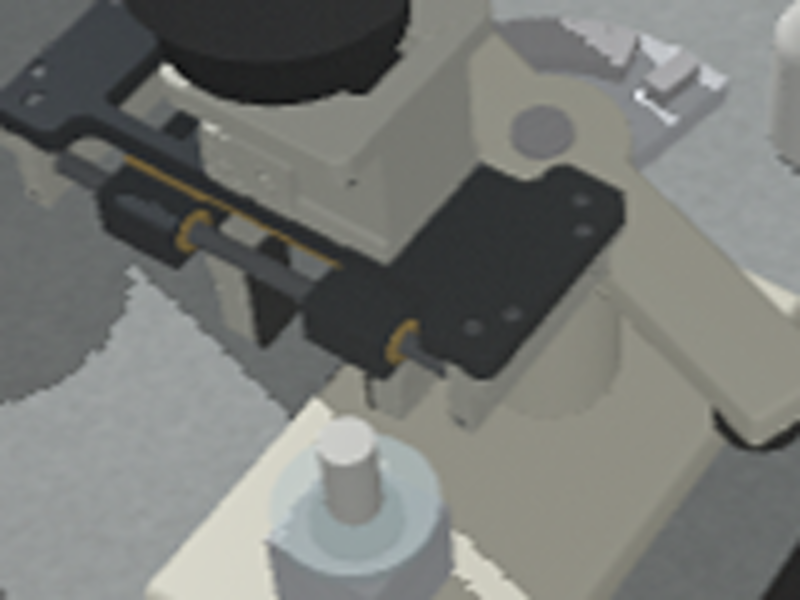

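```bash
python3 -m inch '0.5 0 -0.002 0.06 0 0 0; 0.5 0 -0.002 0.12 0 0 0; 0.5 0 -0.002 0.18 0 0 0; 0.5 0 -0.002 0.195 0 0 0; 0.5 0 -0.002 0.195 0 0 0; 0.5 0 -0.002 0.195 0 0 0'; python3 -c "
from h import *
import cv2
from station import arm
st(arm)
f=arm.grab_frame('scene');c=(200,180,360,300); cv2.imwrite('pics/s8.png',cv2.resize(f['img'][c[1]:c[3],c[0]:c[2],::-1],None,fx=5,fy=5,interpolation=cv2.INTER_CUBIC))
"
```

```text
t: 10.25
eef_pos: [0.574, -0.0722, 0.097]
ee_rot: [-3.139, -0.0, -1.435]
force: [0.2, -0.1, 1.3]
width: 0.0437
t10.25 p [ 0.574  -0.0722  0.097 ] rpy [-3.139 -0.    -1.435] F [ 0.2 -0.1  1.3] M [ 0.01  0.07 -0.03] w0.0437 q [ 0.21  0.29 -0.35  0.   -0.93 -0.08]
```

View pics/s8.png

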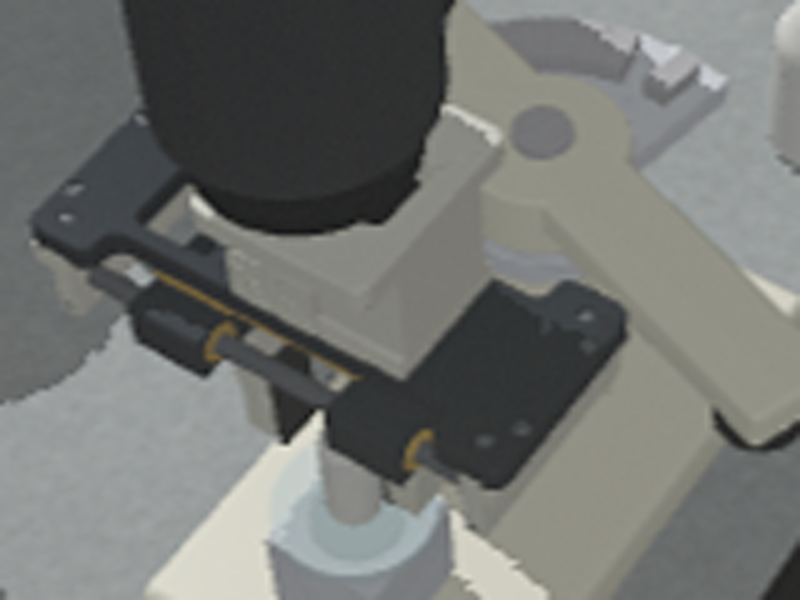

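The fingers straddle the stud (about (350,490)), so I'll close.

```bash
python3 -m inch '0.7 0 0 0.003 0 0 0; 0.85 0 0 0.003 0 0 0; 0.85 0 0 0.003 0 0 0; 0.85 0 0 0.003 0 0 0; 0.85 0 0 0.003 0 0 0; 0.85 0 0 0.003 0 0 0' 35; python3 -c "
from h import *
from station import arm
st(arm)
"
```

```text
t: 10.9
eef_pos: [0.5728, -0.0723, 0.0945]
ee_rot: [3.142, -0.0, -1.436]
force: [-1.2, 0.3, 3.2]
width: 0.0206
t10.90 p [ 0.5728 -0.0723  0.0945] rpy [ 3.142 -0.    -1.436] F [-1.2  0.3  3.2] M [0.03 0.62 0.  ] w0.0206 q [ 0.21  0.29 -0.35  0.   -0.92 -0.08]
```

```bash
python3 -m inch '0.85 0 0 -0.03 0 0 0; 0.85 0 0 -0.06 0 0 0; 0.85 0 0 -0.1 0 0 0; 0.85 0 0 -0.15 0 0 0; 0.85 0 0 -0.2 0 0 0; 0.85 0 0 -0.25 0 0 0; 0.85 0 0 -0.25 0 0 0'; python3 -c "
from h import *
import cv2
from station import arm
st(arm)
f=arm.grab_frame('scene');c=(200,140,360,300); cv2.imwrite('pics/s9.png',cv2.resize(f['img'][c[1]:c[3],c[0]:c[2],::-1],(600,600),interpolation=cv2.INTER_CUBIC))
"
```

```text
t: 11.6
eef_pos: [0.5745, -0.0722, 0.1725]
ee_rot: [-3.137, -0.0, -1.436]
force: [0.2, 0.8, -1.7]
width: 0.0207
t11.60 p [ 0.5745 -0.0722  0.1725] rpy [-3.137 -0.    -1.436] F [ 0.2  0.8 -1.7] M [0.05 0.01 0.03] w0.0207 q [ 0.21  0.22 -0.25  0.   -1.09 -0.08]
```

View pics/s9.png

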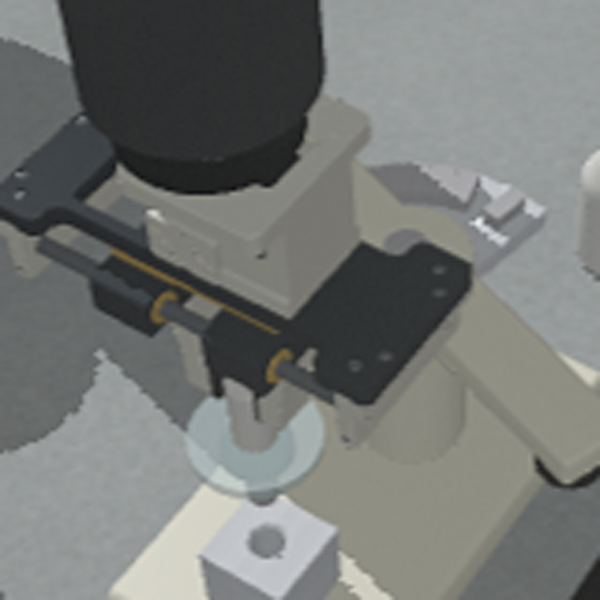

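Carrier is out of the socket (empty hole at (265,540)) and gripped straight. Now I'll raise it and then lean it.

```bash
python3 -m inch '0.85 0 0 -0.1 0 0 0; 0.85 0 0 -0.2 0 0 0; 0.85 0 0 -0.3 0 0 0; 0.85 0 0 -0.4 0 0 0; 0.85 0 0 -0.5 0 0 0; 0.85 0 0 -0.6 0 0 0; 0.85 0 0 -0.7 0 0 0; 0.85 0 0 -0.75 0 0 0; 0.85 0 0 -0.75 0 0 0; 0.85 0 0 -0.75 0.06 0 0; 0.85 0 0 -0.75 0.12 0 0; 0.85 0 0 -0.75 0.12 0 0'; python3 -c "
from h import *
from station import arm
st(arm)
"
```

```text
t: 12.85
eef_pos: [0.5712, -0.0724, 0.3935]
ee_rot: [-3.015, 0.001, -1.436]
force: [-0.9, 0.1, -0.4]
width: 0.0204
t12.85 p [ 0.5712 -0.0724  0.3935] rpy [-3.015e+00  1.000e-03 -1.436e+00] F [-0.9  0.1 -0.4] M [-0.11  0.67  0.04] w0.0204 q [ 0.22  0.05  0.02  0.01 -1.42 -0.09]
```

```bash
python3 -m inch '0.85 0 0 0 0.07 0 0; 0.85 0 0 0 0.14 0 0; 0.85 0 0 0 0.21 0 0; 0.85 0 0 0 0.28 0 0; 0.85 0 0 0 0.35 0 0; 0.85 0 0 0 0.42 0 0; 0.85 0 0 0 0.49 0 0; 0.85 0 0 0 0.56 0 0; 0.85 0 0 0 0.6 0 0; 0.85 0 0 0 0.63 0 0; 0.85 0 0 0 0.63 0 0; 0.85 0 0 0 0.63 0 0'; python3 -m inch '0.85 0 0 0 0 0 0; 0.85 0 0 0 0 0 0; 0.85 0 0 0 0 0 0; 0.85 0 0 0 0 0 0; 0.85 0 0 0 0 0 0; 0.85 0 0 0 0 0 0'; python3 -c "
from h import *
from station import arm
import cv2
st(arm); R=Ro.from_euler('xyz',arm.get_state()['ee_rot']); print(R.as_matrix()[:,2], np.degrees(np.arccos(-R.as_matrix()[2,2])))
for n in ('scene','top'):
    f=arm.grab_frame(n); cv2.imwrite('pics/%s10.png'%n,f['img'][:,:,::-1]); np.savez(n+'10.npz',**f)
"
```

```text
t: 14.05
eef_pos: [0.5726, -0.0724, 0.3933]
ee_rot: [-2.359, -0.0, -1.436]
force: [0.3, 0.2, -2.0]
width: 0.0204
t: 14.65
eef_pos: [0.5729, -0.0723, 0.3944]
ee_rot: [-2.356, 0.0, -1.436]
force: [0.8, -0.2, -1.8]
width: 0.0206
t14.65 p [ 0.5729 -0.0723  0.3944] rpy [-2.356  0.    -1.436] F [ 0.8 -0.2 -1.8] M [-0.37  2.95 -0.06] w0.0206 q [ 0.28 -0.35 -0.62  0.21 -0.53 -0.29]
[ 0.70067018  0.09512497 -0.70711565] 44.99928160556578
```

View pics/scene10.png

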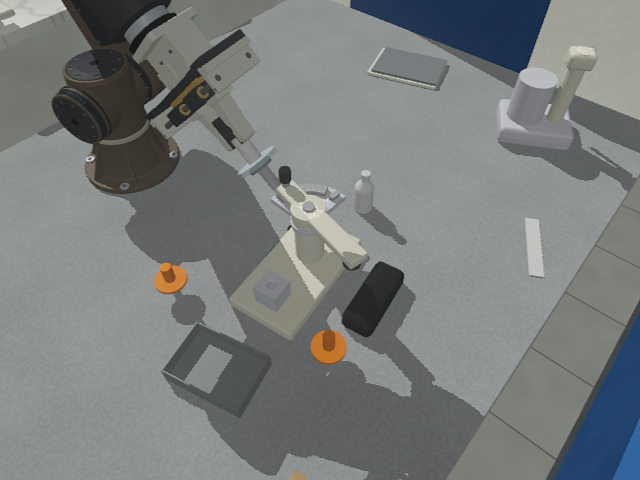

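View pics/top10.png

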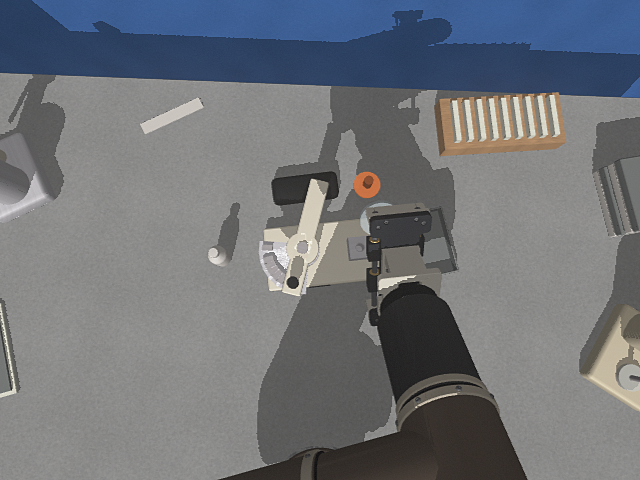

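The carrier leans in the gripper with its lens at (257,160) in the scene view, and the tray, bottle and case appear where they were. One last numeric check before I hand in.

```bash
python3 -c "
from ang import *
import cv2
f=dict(np.load('scene10.npz')); cv2.imwrite('pics/s11.png',cv2.resize(f['img'][110:230,200:360,::-1],None,fx=5,fy=5,interpolation=cv2.INTER_CUBIC))
P=cloud(f)
for u,v in ((262,155),(248,166),(268,150),(255,163),(270,172),(276,180)): print(u,v,np.round(P[v,u],3))
t=dict(np.load('top10.npz')); ang(t); ang(f)
for g in(t,f):
    P=cloud(g); m=(np.hypot(P[...,0]-.482,P[...,1]-.072)<.018)&(P[...,2]>.185)&(P[...,2]<.225)&(g['img'].max(2)<90); print(m.sum(),np.percentile(P[m][:,2],[50,95]))
a=dict(np.load('top0.npz'));A=cloud(a);B=cloud(t)
d=np.abs(a['range_z']-t['range_z'])
for nm,(x0,y0,x1,y1) in dict(tray=(395,195,425,240),spray=(200,240,232,270),case=(270,170,305,205)).items(): print(nm,(d[y0:y1,x0:x1]>.01).mean())
"
```

```text
262 155 [ 0.587 -0.065  0.399]
248 166 [ 0.58  -0.087  0.391]
268 150 [ 0.59  -0.057  0.404]
255 163 [ 0.597 -0.088  0.406]
270 172 [ 0.6   -0.066  0.376]
276 180 [ 0.611 -0.066  0.367]
dir -12.143881723718872 head rad 1.22270992508768 line y at axis x 0.05612042288858607
dir -11.851000803551775 head rad 1.2278216614608668 line y at axis x 0.05527817263307806
111 [0.20846383 0.21105336]
183 [0.20553316 0.21099924]
tray 0.8007407407407408
spray 0.010416666666666666
case 0.013061224489795919
```

View pics/s11.png

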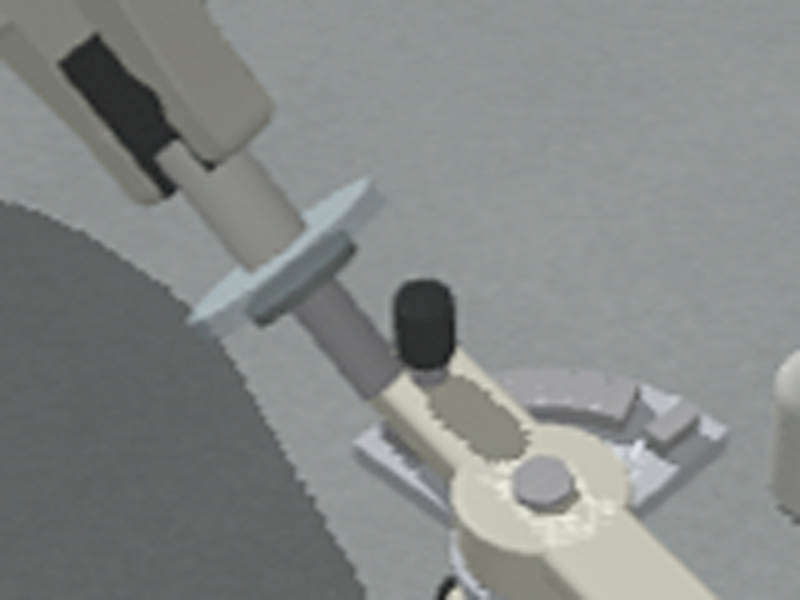

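```bash
python3 -c "
from h import *
from station import arm
f=dict(np.load('scene10.npz')); E=f['extrinsics']; s=arm.get_state(); p=np.array(s['eef_pos']); z=Ro.from_euler('xyz',s['ee_rot']).as_matrix()[:,2]
P=cloud(f)
for k in (-.04,-.019,0,.0065,.01,.055):
    c=E[:3,:3]@(p+k*z)+E[:3,3]; u=f['cx']+f['fx']*c[0]/-c[2]; v=f['cy']-f['fy']*c[1]/-c[2]; print(k,'crop',round((u-200)*5),round((v-110)*5))
for cu,cv in ((245,130),(240,140),(150,190),(225,200),(240,220),(260,240),(190,160),(205,180),(355,240),(350,370),(210,310),(370,190)):
    w=P[110+cv//5,200+cu//5]; print(cu,cv,np.round(w,3),'along %.4f'%((w-p)@z))
"
```

```text
-0.04 crop 163 113
-0.019 crop 213 175
0 crop 257 230
0.0065 crop 272 248
0.01 crop 280 258
0.055 crop 382 383
245 130 [ 0.574 -0.072  0.43 ] along -0.0243
240 140 [ 0.574 -0.074  0.428] along -0.0231
150 190 [ 0.546 -0.086  0.403] along -0.0260
225 200 [ 0.571 -0.08   0.409] along -0.0126
240 220 [ 0.575 -0.079  0.403] along -0.0059
260 240 [ 0.581 -0.078  0.399] along 0.0015
190 160 [ 0.561 -0.082  0.419] along -0.0266
205 180 [ 0.563 -0.08   0.412] along -0.0198
355 240 [ 0.265  0.238 -0.001] along 0.0932
350 370 [ 0.608 -0.075  0.365] along 0.0452
210 310 [ 0.584 -0.102  0.392] along 0.0066
370 190 [ 0.595 -0.05   0.406] along 0.0096
```

```bash
python3 -c "
from h import *
from station import arm
a=dict(np.load('scene0.npz'));t=dict(np.load('scene10.npz'));d=np.abs(a['range_z']-t['range_z'])
for nm,(x0,y0,x1,y1) in dict(tray=(160,320,272,416),spray=(350,168,378,218),case=(340,258,408,340)).items(): print(nm,(d[y0:y1,x0:x1]>.012).mean())
st(arm); print(np.abs(arm.get_state()['qd']).max()); arm.job_done()"
```

```text
tray 0.006138392857142857
spray 0.008571428571428572
case 0.0468077474892396
t14.75 p [ 0.5728 -0.0723  0.3944] rpy [-2.356  0.    -1.436] F [ 0.3 -1.  -1.3] M [-0.38  2.9  -0.01] w0.0209 q [ 0.28 -0.35 -0.62  0.21 -0.53 -0.29]
0.0015711666471951208
the job is handed in; nothing more can be done
```

The lens is free, and I handed the job in at 14.75 s with the gripper still holding the carrier at a 45° lean.

I lifted the plunger by its knob about 14 mm and turned the head to its far stop. I let the plunger drop into the second notch, then took the carrier by its stud, drew it straight up out of the socket, raised it and leaned it.

**Last checks:**
- **Head:** about 1.22 rad from the pictures.
- **Plunger:** fully home. The knob's top is at about 0.21 m, the same as at the start.
- **Lean:** 45.0° from the tool pose, and the carrier had not slipped. The arm was standing still.
- **Lens height:** about 0.39 m over the bench.
- **Bystanders:** in the scene camera the depth over the tray and the spray bottle was unchanged (under 1 % of pixels). About 5 % of the pixels around the spectacle case changed. I put this down to the head's arm now standing in front of that area, because the top view showed the visible part of the case unmoved.

**Disagreements:**
- The top camera could not confirm the tray, because the arm hid it (80 % of that patch changed).
- One scene-camera reading of the head angle was clearly wrong (1.49 rad). Later readings from both cameras agreed on about 1.22.
- In the last picture the fingers seem to hold only the top 15 mm or so of the stud, less than the tool pose implies.

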